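Set a zinc tube against the stop and chock it for soldering

TASK

Get the zinc tube ready for soldering: with the fingers, roll it along the steel plate until it bears lightly and squarely on the stop bar; the stop is only finger-tight, so feel for it and do not shove it along. Then stand the bevelled chock on the plate behind the tube, bevel towards it, and push it in gently until it bears on the middle of the tube and traps it against the stop, and let go. Keep the tube on the plate and leave the other things on the bench alone.

Things in the scene. Friction and masses are not known exactly. Their poses are not given: they have to be found in the camera images.
- plate: Dark steel plate fixed on the bench: 300 mm long (its x), 150 mm wide (its y), 10 mm thick, with drilled holes and two black slots in its +x half. Origin at the centre of its underside; its top is at z = +10 mm. The tube is to roll along the plate's +x, which points to the robot's right (world -y), give or take 0.25 rad.
- tube: Loose zinc tube lying across the plate, 50 mm outside diameter, 110 mm long, 0.25 to 0.5 kg. Origin at its middle, on its axis; its y axis runs along the tube (x and z turn as it rolls). Starts at x = -65 to -25 mm of the plate, within 12 mm of its middle line, up to 0.12 rad askew. Rolls under little force (about 1 N or less) and hardly coasts.
- chock: Loose aluminium chock on the bench beyond the plate's -x end: 70 mm long (its x), 36 wide (y), 23 high, 0.14 kg. Origin at the centre of its underside. Flat top from x = -35 to +20 mm; from there a 55 degree bevel falls to a 2 mm high nose at x = +35. On the plate with its bevel touching the tube, its origin is 49.4 mm behind the tube's axis.
- slots (a point): Point on the plate's top, on its middle line at x = +35 mm. Between here and 45 mm farther along +x stands the face of the stop bar, a steel bar across the plate, 120 mm wide, 22 thick, 34 high, with two black hand screws on top; its face looks to the tube, square to the plate's x. How far along it is set is not measured. Friction holds it; it slips at about 12 N.
- offcut: Bystander: zinc ring standing on end, 48 mm across, 40 mm high; origin at the centre of its underside.
- jar: Bystander: amber jar, 60 mm across, 70 mm high; origin at the centre of its underside.
- hammer: Bystander: hammer with a wooden handle lying on the bench, 260 mm long (its x); origin under its middle.
- torch: Bystander: brass and copper soldering torch lying on the bench, about 250 mm long (its x), 30 mm high; origin on its underside near the middle.
- ornament: Bystander: fluted zinc leaf ornament lying on the bench, about 150 mm across, 40 mm high; origin on its underside.
- firebrick: Bystander: piece of firebrick, 45 x 45 x 30 mm; origin at the centre of its underside.
Not all that is in view belongs to the job. There is more than one size of the tube; the one meant has the size given above.

How it is judged:
On the way, in this order (a step that is already met when the one before it is completed fails the run):
1. the tube, rolled by the fingers, bears squarely on the stop bar with at least 0.5 N (contact force between tube and stop above 0.5 N and x of tube in the frame of stop between -0.0275 and -0.022 m and y of tube in the frame of stop between -0.04 and 0.04 m and angle between the y axis of tube and the y axis of plate, either way round below 0.06 rad and horizontal distance between chock and tube above 0.07 m), for 0.2 s.
2. the chock, on the plate, bears on the tube with at least 0.5 N while the tube is against the stop (contact force between chock and tube above 0.5 N and x of tube in the frame of stop between -0.0275 and -0.022 m and y of tube in the frame of stop between -0.04 and 0.04 m and angle between the y axis of tube and the y axis of plate, either way round below 0.06 rad), for 0.2 s.
At the end, for the whole second after the job is handed in: At rest and let go: the tube on the plate within 2.5 mm of the stop, parallel to it within 0.06 rad, middles within 40 mm; the chock flat on the plate, bevel to the tube, within 0.15 rad of the plate's x, within 4 mm (along the plate) of touching the seated tube, within 20 mm of its middle (x of tube in the frame of stop between -0.0275 and -0.022 m and y of tube in the frame of stop between -0.04 and 0.04 m and angle between the y axis of tube and the y axis of plate, either way round below 0.06 rad and x of chock in the frame of stop between -0.0785 and -0.0705 m and y of chock in the frame of tube between -0.02 and 0.02 m and angle between the x axis of chock and the x axis of plate, either way round below 0.15 rad and angle between chock's own z axis and vertical below 0.06 rad and z of chock in the frame of plate between 0.007 and 0.013 m and z of tube in the frame of plate below 0.038 m and linear speed of each of tube, chock below 0.01 m/s).
It fails at once if the stop bar is shoved along by more than 3 mm (distance of stop from where it was at the start of the episode above 0.003 m).
It fails at once if the tube is lifted off the plate or falls off it (z of tube in the frame of plate above 0.05 m or z of tube in the frame of plate below 0.025 m).
It fails at once if a bystander is moved by more than 20 mm (distance of any of offcut, jar, hammer, torch, ornament, firebrick from where it was at the start of the episode above 0.02 m).
It also fails if it takes over 67 s, if anything falls off the work surface, if the arm or the gripper's body presses on something with over 40 N, if the wrist force passes 120 N, or if a joint passes its speed limit or range.

ROBOT

A 6-joint arm with a two-finger parallel gripper is mounted at the origin on the work surface. World frame = base frame: x ahead of the robot, y to its left, z up, the work surface at z = 0. Lengths are in m, angles in rad, forces in N, time in s.
With the tool pointing down it reaches from about 0.35 to 0.875 m from the base axis. Payload 4.2 kg.
Tool frame: the origin (TCP) lies on the centre line of the jaws, within the pads' length; the fingertips stand 17 mm ahead of it and the grasp point (between the pads) lies 2 mm behind it; z points along the fingers, y is the line along which they close (so a half turn about z gives the same grasp; the last joint's range is limited). The gripper opens to 85 mm and grips with 20 to 120 N. Pads are 22 mm wide; open, the fingers measure 114 mm over their backs; the gripper's body (76 mm by 85 mm) begins 54 mm behind the grasp point. The pads swing forward as they close: fully open they stand 13 mm farther back than shut.
Start: joints at [-1.028, 0.385, 0.008, 0, -1.194, -0.259], TCP at [0.175, -0.6, 0.248] pointing down, gripper open.
Joint ranges: [-3.14, 3.14], [-1.21, 2.06], [-1.07, 1.41], [-3.16, 2.05], [-2.99, -0.16], [-3.1, 3.1]. Speed limits (rad/s): [2.79, 2.79, 3.14, 3.14, 3.14, 3.14].

INTERFACE

Orientations are given as a unit quaternion [x, y, z, w].
In Python, from cell import * gives the robot as it stands. The module is installed in compiled form; this text tells all that it offers.
- The arm moves only by the tool step_arm, never from a script. Its argument "deltas" is a list of rows, each a list of 2 entries, a list of its own where there are three numbers: the shift along the tool's x, y, z in cm, then the turn about the tool's z in degrees. In form: [[[tx, ty, tz], twist], ...]. A call has 1 to 20 rows; each row is the pose to reach, as a shift and turn from the pose commanded when the call began, along the tool's axes at that moment; what a row does not reach only later rows make up. A row lasts 1/8 s, in which the tool goes at most 62.5 mm and 10.7 degrees, less where a joint would pass 70% of its speed; a pose out of reach is approached as far as the arm can. A call with a gripper value outside its range is refused whole. "hand" is the gripper's target within -1 to 1 (shut at 1, half-way at 0, fully open at -1), set as the call begins (left out, the last holds). The fingers move at their own pace and stop on an object; "grip_force" is the grip in N (left out, the last holds). Time passes only in rows, so rows that repeat a pose let the fingers close. It gives the time, the measured TCP pose, the force, the opening and the grip force at its end, in the units of the state.
- sense(): the state, without advancing time (a new reading comes with each control period).
- read_camera(name): name is "scene" or "top" or "wrist"; returns a dict with "pixels" (384x512x3 uint8, blue, green, red), "intrinsics" (3x3 intrinsics, pixels), "position" and "orientation" of the camera in the world. Camera axes: x right, y up, looking along -z (the intrinsics and any distortion apply to the point x, -y, -z); pixel columns grow to the right and rows downward; lengths in m; the calibration is good to about 2 mm. The wrist camera is an equidistant fisheye: a pixel r from the principal point sees the ray r / f radians off the axis. A picture is of the moment at which its call begins. There is no depth.
- job_done(): hands the job in; it is judged then, once.
The state is a dict: "time": time; "joint_pos": joint angles; "qvel": joint speeds; "joint_torque": joint torques, N m; "eef_pos": TCP position; "tool_rot": TCP orientation; "force": force on the tool from outside, world axes, zero at the start; "wrist_torque": the same for the moment, N m; "grip_width": opening from 0.0 (shut) to 1.0 (fully open); "finger_force": force on a finger pad.
Only numpy, scipy, OpenCV 4.12 (cv2) and the standard library are available. Lean on these libraries where they do the work, as an engineer would, in place of code of your own. Each camera call takes 0.05 s, during which the arm holds its last target. There are 200 camera calls.

## Working session

There is one attempt and no reset: what is moved stays moved. The work goes in short steps, Python scripts to look and compute and a tool call to move; the robot and the scene stay as the last step left them, time stands still between calls to the robot, and variables do not carry over. Pictures are saved under pics/ and viewed, at most 10 in all, crops included, and the job is handed in when it is done.

Besides the shell and the picture viewer there is one more tool, called as name([rows], argument=value, ...), one row to a line, values as JSON. step_arm: Moves the arm, as the interface text tells. Its arguments: {"type":"object","properties":{"deltas":{"type":"array"},"hand":{"type":"number"},"grip_force":{"type":"number"}},"required":["deltas"]}

```bash
mkdir -p pics; cat > h.py <<'E'
from cell import *
import numpy as np, cv2
from scipy.spatial.transform import Rotation as R
def ray(c,u,v):
    K=c["intrinsics"]; x=(u-K[0][2])/K[0][0]; y=(v-K[1][2])/K[1][1]
    return R.from_quat(c["orientation"]).apply([x,-y,-1.0])
def onz(c,u,v,z):
    d=ray(c,u,v); p=np.array(c["position"]); return p+d*(z-p[2])/d[2]
def proj(c,P):
    q=R.from_quat(c["orientation"]).inv().apply(np.array(P)-c["position"]); K=c["intrinsics"]
    return K[0][2]+K[0][0]*q[0]/-q[2], K[1][2]+K[1][1]*-q[1]/-q[2]
E
python3 - <<'E'
from h import *
import pickle
s=sense();print(s)
for n in("top","scene","wrist"):
    c=read_camera(n);pickle.dump(c,open(n+".pkl","wb"));print(n,c["position"],c["orientation"],c["intrinsics"])
    cv2.imwrite(f"pics/{n}.png",cv2.resize(c["pixels"],(800,600)))
E
```

```text
{'time': 0.0, 'joint_pos': array([-1.02840745e+00,  3.85548211e-01,  6.62441461e-03, -4.71015973e-04,
       -1.19400270e+00, -2.58590586e-01]), 'qvel': array([ 0.0005801 ,  0.0008516 , -0.00078075, -0.00142773, -0.00069569,
        0.00062539]), 'joint_torque': array([-1.77188052e-03, -3.92289948e+01,  1.88397485e+01,  4.18585718e+00,
       -4.75662528e-03, -8.10911956e-06]), 'eef_pos': array([ 0.17485672, -0.59947284,  0.24723018]), 'tool_rot': array([-1.41337330e-01,  9.89960897e-01,  1.06614439e-03, -2.13670244e-04]), 'force': array([-0.19755531,  0.28093971,  0.52052951]), 'wrist_torque': array([-0.00227797,  0.00744215,  0.00033422]), 'finger_force': 0.0, 'grip_width': 0.9980432354575939}
top [ 0.4880725  -0.02685496  1.14837732] [ 0.02430114 -0.03583684 -0.69919178  0.71362177] [[361.54205213   0.         252.54781328]
 [  0.         361.54205213 195.58520817]
 [  0.           0.           1.        ]]
scene [ 1.17967619 -0.71885328  0.85229732] [0.38621949 0.1422618  0.32964616 0.84966434] [[445.10562522   0.         256.85345883]
 [  0.         445.10562522 188.65743042]
 [  0.           0.           1.        ]]
wrist [ 0.0961345  -0.62343953  0.37386503] [-0.09638066 -0.12991546  0.78965804  0.59183859] [[297.31863964   0.         255.53214226]
 [  0.         297.31863964 193.84009571]
 [  0.           0.           1.        ]]
```

View pics/top.png

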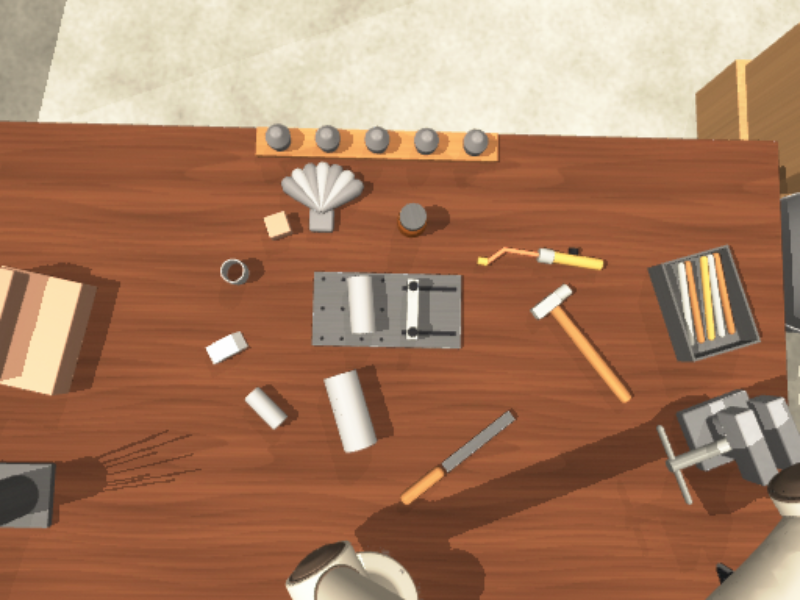

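View pics/scene.png

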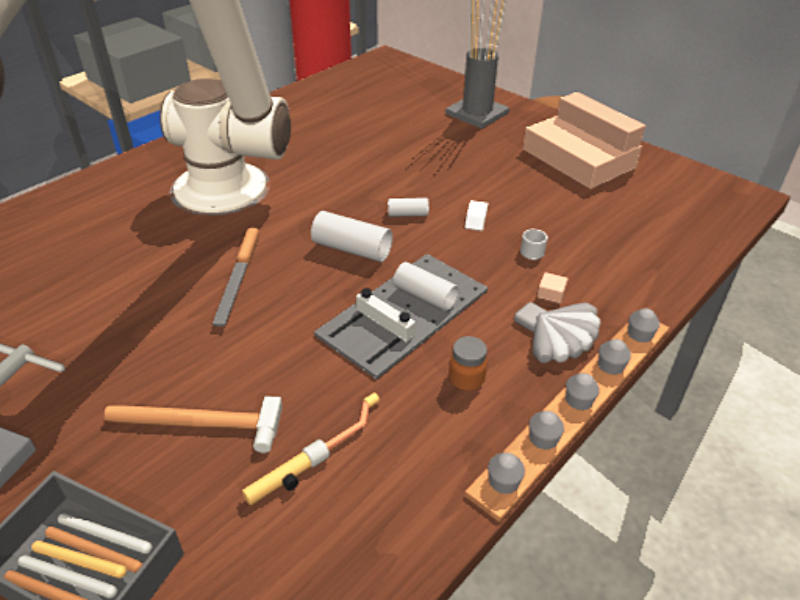

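The top view (800x600) shows the plate at (312-462, 272-348), the tube at about (361,305), the stop at about (413,309) and the chock at about (227,347). The larger and smaller tubes off the plate are decoys. Next I'll measure the poses.

```bash
python3 - <<'E'
from h import *
import pickle
c=pickle.load(open("top.pkl","rb"));im=c["pixels"]
hsv=cv2.cvtColor(im,cv2.COLOR_BGR2HSV)
def blobs(mask,z,roi,name):
    m=np.zeros_like(mask);x0,y0,x1,y1=roi;m[y0:y1,x0:x1]=mask[y0:y1,x0:x1]
    cs,_=cv2.findContours(m,0,2)
    for k in cs:
        if cv2.contourArea(k)<60: continue
        P=np.array([onz(c,u,v,z)[:2] for u,v in k[:,0]],np.float32)
        r=cv2.minAreaRect(P);b=cv2.boxPoints(r)
        print(name,np.round(r[0],4),np.round(r[1],4),round(r[2],1),np.round(b,3).tolist())
g=((hsv[...,1]<60)).astype(np.uint8)
w=((hsv[...,1]<60)&(hsv[...,2]>135)).astype(np.uint8)
blobs(g,.010,(190,165,305,230),"plate")
blobs(w,.035,(215,170,245,220),"tube")
blobs(w,.044,(255,170,280,222),"stop")
blobs(w,.023,(125,205,165,240),"chock")
a=im[205:240,125:170];b=im[165:230,190:305]
s=pickle.load(open("scene.pkl","rb"))["pixels"][120:155,290:320]
A=cv2.resize(a,(400,311),interpolation=0);S=cv2.resize(s,(360,311),interpolation=2)
cv2.imwrite("pics/crop.png",np.hstack([A,S]))
E
```

```text
plate [ 0.5778 -0.0279] [0.2978 0.1489] 89.9 [[0.503000020980835, -0.1770000010728836], [0.6520000100135803, -0.1770000010728836], [0.652999997138977, 0.12099999934434891], [0.5040000081062317, 0.12099999934434891]]
tube [0.5792 0.0272] [0.1395 0.0899] 1.2 [[0.5090000033378601, 0.07100000232458115], [0.5099999904632568, -0.01899999938905239], [0.6499999761581421, -0.01600000075995922], [0.6480000019073486, 0.07400000095367432]]
stop [ 0.5752 -0.1192] [0.0708 0.0123] 0.8 [[0.5400000214576721, -0.11400000005960464], [0.5400000214576721, -0.12600000202655792], [0.6110000014305115, -0.125], [0.6100000143051147, -0.1120000034570694]]
stop [ 0.5763 -0.0886] [0.1415 0.074 ] 1.1 [[0.5049999952316284, -0.05299999937415123], [0.5059999823570251, -0.12700000405311584], [0.6480000019073486, -0.12399999797344208], [0.6460000276565552, -0.05000000074505806]]
chock [0.4963 0.2883] [0.0388 0.0736] 28.9 [[0.460999995470047, 0.3109999895095825], [0.4970000088214874, 0.24699999392032623], [0.531000018119812, 0.26499998569488525], [0.4950000047683716, 0.33000001311302185]]
```

View pics/crop.png

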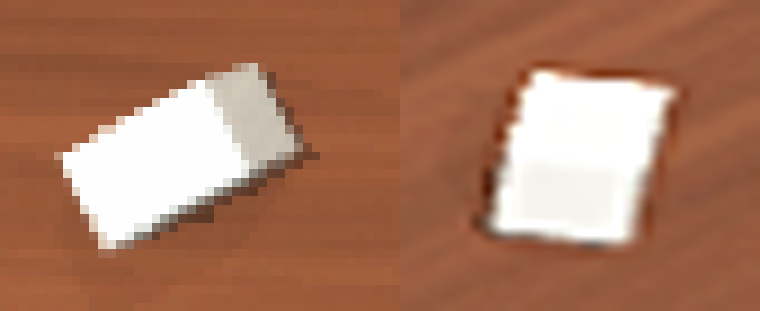

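The crop shows the chock's bevel (the grey face) at its upper right in the top view, so it already points roughly at the plate. Next I'll refine the tube, stop and chock positions.

```bash
python3 - <<'E'
from h import *
import pickle
c=pickle.load(open("top.pkl","rb"));im=c["pixels"]
hsv=cv2.cvtColor(im,cv2.COLOR_BGR2HSV)
w=((hsv[...,1]<60)&(hsv[...,2]>185)).astype(np.uint8)
for n,roi,z in(("tube",(210,172,252,218),.035),("stop",(254,172,275,222),.044),("chocktop",(125,205,165,240),.023)):
    m=np.zeros_like(w);x0,y0,x1,y1=roi;m[y0:y1,x0:x1]=w[y0:y1,x0:x1]
    cs,_=cv2.findContours(m,0,2);k=max(cs,key=cv2.contourArea)
    r=cv2.minAreaRect(k); b=cv2.boxPoints(r)
    P=np.array([onz(c,u,v,z)[:2] for u,v in k[:,0]],np.float32);rr=cv2.minAreaRect(P)
    print(n,np.round(r[0],1),np.round(r[1],1),round(r[2],1),np.round(rr[0],4),np.round(rr[1],4),round(rr[2],1),np.round(cv2.boxPoints(rr),4).tolist())
# chock: tail at z=.023, nose at z~.002 from crop pixels
f=45/400
t=[onz(c,125+u*f,205+v*35/311,.023)[:2] for u,v in((62,155),(108,248))]
n=[onz(c,125+u*f,205+v*35/311,.002)[:2] for u,v in((258,65),(303,155))]
e=[onz(c,125+u*f,205+v*35/311,.023)[:2] for u,v in((205,78),(248,172))]
for q in(t,e,n):print(np.round(q,4),np.round(np.mean(q,0),4))
A=cv2.resize(im[165:230,190:305],(796,450),interpolation=0);cv2.imwrite("pics/plate.png",A)
E
```

```text
tube [229.8 194.5] [36.9 13.3] 85.6 [0.5853 0.0261] [0.1144 0.041 ] 5.9 [[0.5263000130653381, 0.0406000018119812], [0.5304999947547913, -0.00019999999494757503], [0.6442999839782715, 0.011599999852478504], [0.6401000022888184, 0.052299998700618744]]
stop [263.5 197.5] [27.  7.] 90.0 [ 0.5774 -0.0777] [0.0832 0.0215] 0.9 [[0.5357000231742859, -0.06759999692440033], [0.5360000133514404, -0.08910000324249268], [0.6190999746322632, -0.0877000018954277], [0.6187999844551086, -0.06629999727010727]]
chocktop [144.3 221.6] [12.1 24.1] 63.4 [0.4967 0.2886] [0.0375 0.0736] 28.7 [[0.4625999927520752, 0.31189998984336853], [0.49790000915527344, 0.24729999899864197], [0.5307999849319458, 0.2653000056743622], [0.49559998512268066, 0.32989999651908875]]
[[0.4932 0.3263]
 [0.4613 0.3089]] [0.4773 0.3176]
[[0.5209 0.278 ]
 [0.4885 0.2617]] [0.5047 0.2699]
[[0.5265 0.2652]
 [0.4949 0.248 ]] [0.5107 0.2566]
```

View pics/plate.png

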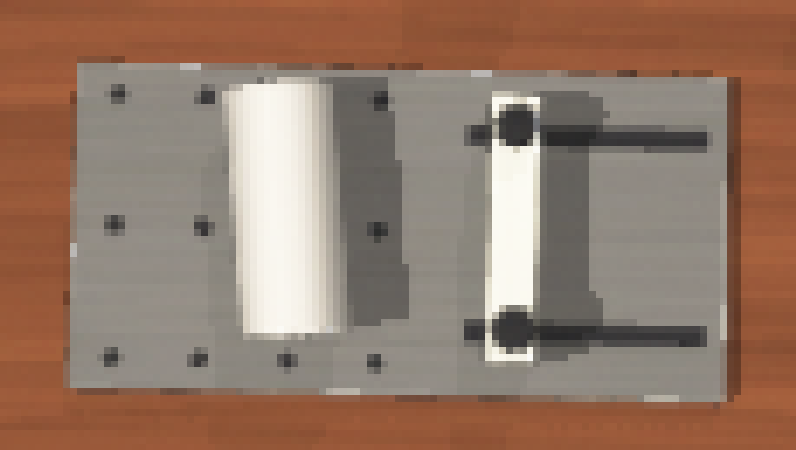

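The plate crop shows the stop's left edge running from (490,95) to (485,360), and the tube's outline at (225,90), (325,82), (348,330) and (245,335). I'll convert those to world coordinates.

```bash
python3 - <<'E'
from h import *
import pickle
c=pickle.load(open("top.pkl","rb"))
f=115/796;o=lambda u,v,z:onz(c,190+u*f-.5,165+v*65/450-.5,z)[:2]
for n,z,L in(("plate",.01,[(78,65),(730,78),(725,402),(70,387)]),("stopface",.044,[(490,95),(485,360)]),("stopback",.044,[(540,97),(535,362)]),("tube",.035,[(225,90),(327,80),(348,330),(244,335)])):
    q=np.array([o(u,v,z) for u,v in L]);print(n,np.round(q,4).tolist(),np.round(q.mean(0),4))
    d=q[1]-q[0];print(" ang",np.degrees(np.arctan2(d[1],d[0])), " ang14", np.degrees(np.arctan2(*(q[-1]-q[0])[::-1])))
s=sense();M=R.from_quat(s["tool_rot"]).as_matrix();print(s["eef_pos"],M)
# push pose: tool y along world +-x
E
```

```text
plate [[0.6509, 0.1209], [0.6515, -0.1782], [0.5029, -0.1774], [0.5038, 0.1199]] [ 0.5773 -0.0287]
 ang -89.88245460101045  ang14 -179.58517286006028
stopface [[0.6366, -0.0668], [0.5188, -0.0666]] [ 0.5777 -0.0667]
 ang 179.95114615842166  ang14 179.95114615842166
stopback [[0.6362, -0.089], [0.5184, -0.0887]] [ 0.5773 -0.0889]
 ang 179.85354776861936  ang14 179.85354776861936
tube [[0.6375, 0.0517], [0.643, 0.0061], [0.5312, -0.0058], [0.528, 0.0403]] [0.5849 0.0231]
 ang -83.08568317404658  ang14 -174.06826611906166
[ 0.17488445 -0.59960038  0.24747908] [[-9.60046461e-01 -2.79840092e-01 -5.61848150e-04]
 [-2.79840638e-01  9.60045183e-01  1.56971291e-03]
 [ 1.00131005e-04  1.66422527e-03 -9.99998610e-01]]
```

step_arm([
  [[-58.75,56.8,5],-73.75],
  [[-58.75,56.8,5],-73.75],
  [[-58.75,56.8,5],-73.75],
  [[-58.75,56.8,5],-73.75],
  [[-58.75,56.8,5],-73.75],
  [[-58.75,56.8,5],-73.75],
  [[-58.75,56.8,5],-73.75],
  [[-58.75,56.8,5],-73.75],
  [[-58.75,56.8,5],-73.75],
  [[-58.75,56.8,5],-73.75],
  [[-58.75,56.8,5],-73.75],
  [[-58.75,56.8,5],-73.75],
  [[-58.75,56.8,5],-73.75],
  [[-58.75,56.8,5],-73.75],
  [[-58.75,56.8,5],-73.75],
  [[-58.75,56.8,5],-73.75],
  [[-58.75,56.8,5],-73.75],
], hand=-0.3)

```text
time: 2.28
eef_pos: [0.5796, 0.1087, 0.1988]
tool_rot: [-0.707, 0.708, -0.0, 0.0]
force: [-0.6, -0.2, 0.2]
grip_width: 0.65
finger_force: 0.0
```

```bash
python3 - <<'E'
from h import *
s=sense();print(s["time"],s["eef_pos"],R.from_quat(s["tool_rot"]).as_matrix().round(4),s["force"],s["grip_width"])
c=read_camera("wrist");print(c["position"],c["orientation"]);cv2.imwrite("pics/w2.png",c["pixels"])
E
```

```text
2.275 [0.57957555 0.1086624  0.19879681] [[-1.3e-03 -1.0e+00  4.0e-04]
 [-1.0e+00  1.3e-03  2.0e-04]
 [-2.0e-04 -4.0e-04 -1.0e+00]] [-0.60284449 -0.22610363  0.20359749] 0.6498723971474171
[0.57982483 0.02552467 0.32530385] [ 3.02661170e-04 -1.62138880e-01  9.86767891e-01  1.44058431e-04]
```

View pics/w2.png

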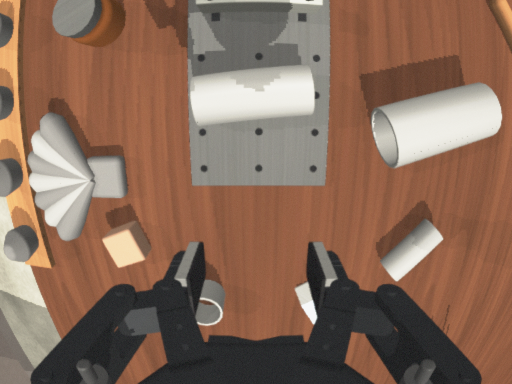

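The wrist view shows the tube lying across the plate at about (253,95), with its far end askew as measured. The fingers are behind it and the tool is aligned with the plate. I'll lower and approach.

step_arm([
  [[0,0,6],0],
  [[0,0,12],0],
  [[0,0,16],0],
  [[0,0,16.1],0],
  [[0,0,16.1],0],
  [[0,0,16.1],0],
  [[1,0,16.1],0],
  [[2,0,16.1],0],
  [[3,0,16.1],0],
  [[3,0,16.1],0],
  [[3,0,16.1],0],
])

```text
time: 3.7
eef_pos: [0.5801, 0.0797, 0.0373]
tool_rot: [-0.707, 0.707, -0.0, 0.0]
force: [-0.1, 0.1, 0.4]
grip_width: 0.652
finger_force: 0.0
```

step_arm([
  [[0.4,0,0],0],
  [[0.8,0,0],0],
  [[1.2,0,0],0],
  [[1.6,0,0],0],
  [[2.0,0,0],0],
  [[2.4,0,0],0],
  [[2.8,0,0],0],
  [[3.2,0,0],0],
  [[3.6,0,0],0],
  [[4.0,0,0],0],
  [[4.4,0,0],0],
  [[4.8,0,0],0],
  [[5.2,0,0],0],
  [[5.6,0,0],0],
  [[5.9,0,0],0],
  [[6.2,0,0],0],
  [[6.5,0,0],0],
  [[6.7,0,0],0],
  [[6.9,0,0],0],
  [[6.9,0,0],0],
])

```text
time: 6.2
eef_pos: [0.58, 0.0107, 0.0373]
tool_rot: [-0.707, 0.707, 0.0, -0.0]
force: [0.3, -0.5, 0.0]
grip_width: 0.647
finger_force: 0.0
```

```bash
python3 - <<'E'
from h import *
s=sense();print(s["time"],s["eef_pos"],s["force"],s["wrist_torque"])
c=read_camera("wrist");cv2.imwrite("pics/w3.png",c["pixels"])
F=[]
for i in range(4): read_camera("top");F.append(sense()["force"])
print(np.round(F,2))
E
```

```text
6.2 [0.57995886 0.01067376 0.03729418] [ 0.31940503 -0.53654029  0.02710881] [ 0.04211844 -0.07363414 -0.01361066]
[[-0.15 -0.2  -0.01]
 [ 0.29 -0.43  0.28]
 [ 1.19 -0.01  0.41]
 [-0.14 -0.23 -1.11]]
```

View pics/w3.png

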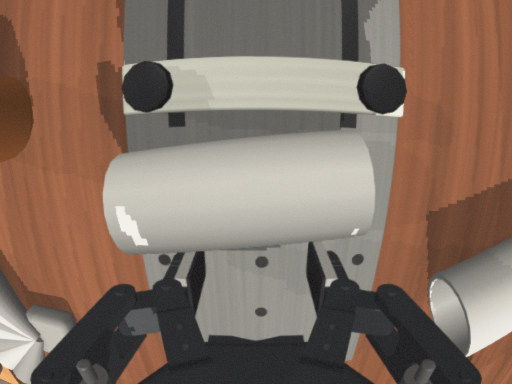

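The wrist view shows the tube ahead of both fingers (about 105-375, 130-255), with its left end lagging slightly and a small gap to the stop (its face at about row 112). I'll creep on.

step_arm([
  [[0.2,0,0],0],
  [[0.4,0,0],0],
  [[0.6,0,0],0],
  [[0.8,0,0],0],
  [[0.9,0,0],0],
  [[1.0,0,0],0],
  [[1.1,0,0],0],
  [[1.2,0,0],0],
  [[1.2,0,0],0],
])

```text
time: 7.58
eef_pos: [0.58, -0.0013, 0.0373]
tool_rot: [0.707, -0.707, 0.0, 0.0]
force: [0.9, 0.6, 0.3]
grip_width: 0.645
finger_force: 0.3
```

```bash
cat > f.py <<'E'
from h import *
F=[];T=[]
for i in range(3): s=sense();F.append(s["force"]);T.append(s["wrist_torque"]);c=read_camera("top")
print(s["time"],s["eef_pos"],"F",np.mean(F,0).round(2),np.ptp(F,0).round(2),"T",np.mean(T,0).round(3))
im=c["pixels"];v=im[165:230,190:305].copy()
cv2.imwrite("pics/last.png",cv2.resize(v,(796,450),interpolation=0))
E
python3 f.py
```

```text
7.675 [ 0.57993679 -0.00124117  0.03727159] F [0.56 0.94 0.4 ] [0.76 0.95 0.29] T [ 0.198 -0.072  0.004]
```

step_arm([
  [[0.05,0,0],0],
  [[0.1,0,0],0],
  [[0.15,0,0],0],
  [[0.2,0,0],0],
  [[0.2,0,0],0],
])

```text
time: 8.35
eef_pos: [0.5799, -0.0033, 0.0373]
tool_rot: [0.707, -0.707, -0.0, 0.0]
force: [0.4, 0.1, 0.4]
grip_width: 0.648
finger_force: 0.4
```

```bash
python3 f.py
```

```text
8.45 [ 0.57994228 -0.00326061  0.03728586] F [0.69 0.69 0.11] [0.62 1.46 0.65] T [ 0.24  -0.088  0.031]
```

View pics/last.png

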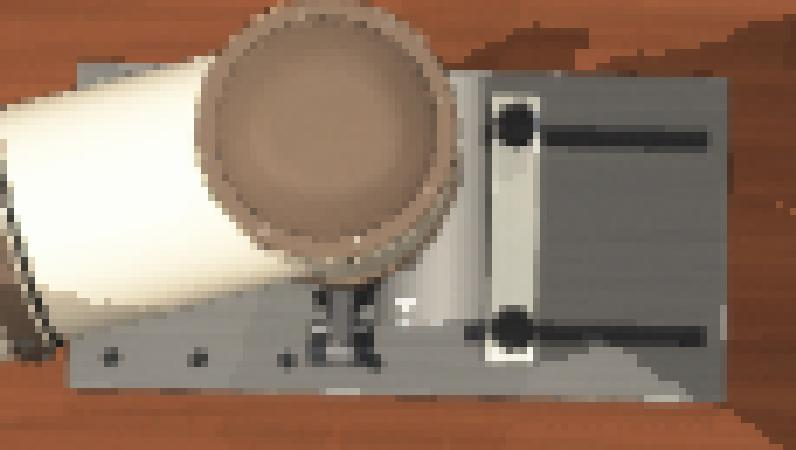

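The top crop shows the tube's right edge at about x=480, just short of the stop face (488). I'll go on in half-millimetre steps.

step_arm([
  [[0.05,0,0],0],
  [[0.1,0,0],0],
  [[0.15,0,0],0],
  [[0.15,0,0],0],
])

```text
time: 9.0
eef_pos: [0.58, -0.0047, 0.0373]
tool_rot: [0.707, -0.707, -0.0, 0.0]
force: [0.9, 0.8, -0.3]
grip_width: 0.649
finger_force: 0.4
```

```bash
python3 f.py
```

```text
9.1 [ 0.5799497  -0.00477239  0.03728715] F [0.04 1.01 0.42] [1.61 0.5  1.14] T [ 0.216 -0.073  0.054]
```

step_arm([
  [[0.05,0,0],0],
  [[0.1,0,0],0],
  [[0.1,0,0],0],
])

```text
time: 9.52
eef_pos: [0.5801, -0.0056, 0.0374]
tool_rot: [0.707, -0.707, 0.0, -0.0]
force: [0.4, 1.8, 0.8]
grip_width: 0.647
finger_force: 0.9
```

```bash
python3 f.py
```

```text
9.625 [ 0.58012514 -0.00558404  0.03738973] F [-0.21  2.06  0.94] [1.12 0.51 0.21] T [ 0.458 -0.076  0.016]
```

step_arm([
  [[0.03,0,0],0],
  [[0.05,0,0],0],
  [[0.05,0,0],0],
  [[0.05,0,0],0],
])

```text
time: 10.18
eef_pos: [0.5802, -0.0057, 0.0374]
tool_rot: [0.707, -0.707, 0.0, -0.0]
force: [0.3, 5.0, 0.2]
grip_width: 0.651
finger_force: 2.6
```

```bash
python3 f.py
```

```text
10.275 [ 0.58016355 -0.0057477   0.0373749 ] F [-0.05  5.11  1.06] [0.92 0.18 1.99] T [ 1.475  0.033 -0.094]
```

View pics/last.png

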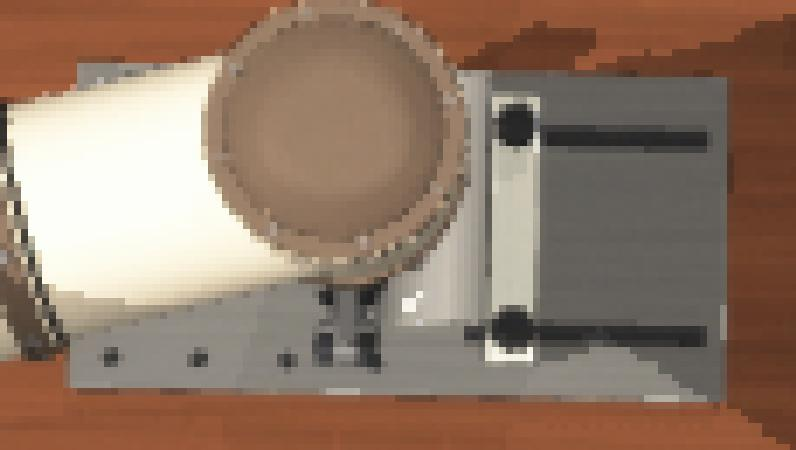

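The tube bears on the stop at about 5 N with almost no yaw moment, so it is square, and the stop has not moved (488-540). Now I'll back off, lift and go above the chock.

step_arm([
  [[-0.5,0,0],0],
  [[-1.5,0,0],0],
  [[-4,0,0],0],
  [[-6,0,-4],0],
  [[-10,2,-8],0],
  [[-16,4,-8],-10],
  [[-22,6,-8],-20],
  [[-28,8.9,-8],-28.7],
  [[-30.3,8.9,-8],-28.7],
  [[-30.3,8.9,-8],-28.7],
  [[-30.3,8.9,-8],-28.7],
  [[-30.3,8.9,-8],-28.7],
], hand=-0.3)

```text
time: 11.82
eef_pos: [0.491, 0.2956, 0.1172]
tool_rot: [0.86, -0.51, -0.0, 0.0]
force: [-0.2, -0.2, 0.2]
grip_width: 0.654
finger_force: 0.0
```

```bash
python3 - <<'E'
from h import *
s=sense();print(s["time"],s["eef_pos"],R.from_quat(s["tool_rot"]).as_matrix().round(4),s["force"],s["grip_width"])
c=read_camera("wrist");cv2.imwrite("pics/w4.png",c["pixels"])
t=read_camera("top")["pixels"];a=t[165:230,190:305]
cv2.imwrite("pics/both.png",np.vstack([cv2.resize(a,(512,290),interpolation=0),c["pixels"][:300]]))
E
```

```text
11.825 [0.49104974 0.29557369 0.1171956 ] [[ 4.790e-01 -8.778e-01 -5.000e-04]
 [-8.778e-01 -4.790e-01 -6.000e-04]
 [ 3.000e-04  7.000e-04 -1.000e+00]] [-0.20230444 -0.22034595  0.2165025 ] 0.6538365326505899
```

View pics/both.png

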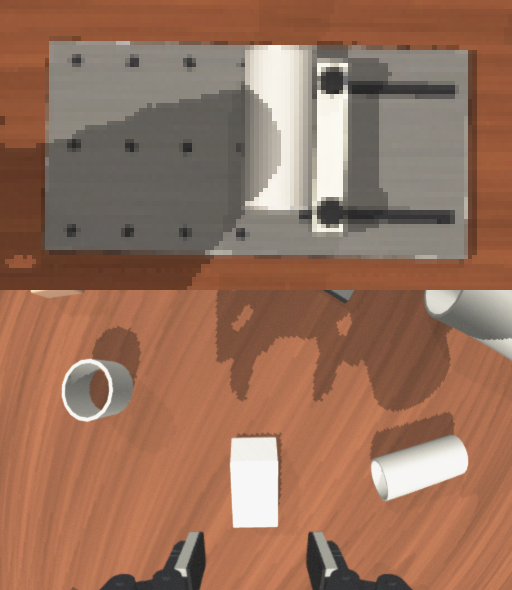

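The tube sits parallel against the stop. The chock is centred between the fingers at about col 254 and aligned. I'll lower and grip.

step_arm([
  [[0,0,5],0],
  [[0,0,8.5],0],
  [[0,0,9.6],0],
  [[0,0,9.6],0],
  [[0,0,9.6],0],
])

```text
time: 12.55
eef_pos: [0.4919, 0.2975, 0.0229]
tool_rot: [0.86, -0.51, 0.0, -0.001]
force: [-0.0, -0.3, 0.3]
grip_width: 0.646
finger_force: 0.0
```

step_arm([
  [[0,0,0],0],
  [[0,0,0],0],
  [[0,0,0],0],
  [[0,0,0],0],
  [[0,0,0],0],
  [[0,0,0],0],
], hand=1, grip_force=25)

```text
time: 13.3
eef_pos: [0.4916, 0.2975, 0.0228]
tool_rot: [0.86, -0.509, 0.0, -0.001]
force: [-0.9, -0.6, 6.0]
grip_width: 0.413
finger_force: 26.4
```

```bash
python3 - <<'E'
from h import *
s=sense();print(s["time"],s["eef_pos"],s["force"],s["grip_width"],s["finger_force"])
c=read_camera("top");f=115/512
for u,v in((276,45),(276,210)):
    print(onz(c,190+u*f-.5,165+v*65/290-.5,.05 if 0 else .045))
E
```

```text
13.3 [0.49164231 0.29752789 0.02279371] [-0.85205068 -0.61469739  6.01084987] 0.4132614321234177 26.37954354286194
[ 0.64715281 -0.03941692  0.045     ]
[ 0.53334388 -0.04168714  0.045     ]
```

step_arm([
  [[0,0,-2],0],
  [[0,0,-5],0],
  [[3,0.4,-5],3],
  [[7,0.8,-5],9],
  [[12,1.4,-5],17],
  [[17,2,-5],25],
  [[22,2.6,-5],28.7],
  [[25.4,3,-5],28.7],
  [[25.4,3,-5],28.7],
  [[25.4,3,-5],28.7],
  [[25.4,3,-5],28.7],
])

```text
time: 14.72
eef_pos: [0.5862, 0.0606, 0.0712]
tool_rot: [0.708, -0.707, -0.0, 0.0]
force: [0.1, 0.1, -1.7]
grip_width: 0.413
finger_force: 25.5
```

```bash
python3 - <<'E'
from h import *
s=sense();print(s["time"],s["eef_pos"],R.from_quat(s["tool_rot"]).as_matrix().round(3)[:2],s["force"],s["grip_width"],s["finger_force"])
c=read_camera("wrist");cv2.imwrite("pics/w5.png",c["pixels"])
E
```

```text
14.725 [0.58622635 0.06060191 0.07123529] [[ 0.002 -1.    -0.   ]
 [-1.    -0.002  0.   ]] [ 0.11113848  0.12579377 -1.7400711 ] 0.41316874355591243 25.490911602973938
```

View pics/w5.png

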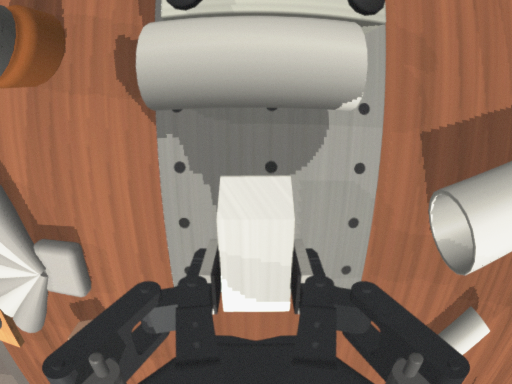

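The chock hangs square in the fingers (cols 218-294), bevel to the tube, and centred on it to within a few mm. I'll lower it onto the plate.

step_arm([
  [[0,0,2],0],
  [[0,0,3.2],0],
  [[0,0,3.5],0],
  [[0,0,3.6],0],
  [[0,0,3.65],0],
  [[0,0,3.65],0],
])

```text
time: 15.52
eef_pos: [0.5869, 0.0597, 0.0353]
tool_rot: [0.707, -0.707, 0.0, -0.0]
force: [0.1, 0.9, -1.6]
grip_width: 0.41
finger_force: 25.5
```

step_arm([
  [[0,0,0.1],0],
  [[0,0,0.2],0],
  [[0,0,0.2],0],
])

```text
time: 15.9
eef_pos: [0.5867, 0.0596, 0.0329]
tool_rot: [0.707, -0.707, 0.0, -0.0]
force: [0.3, -0.7, -0.4]
grip_width: 0.416
finger_force: 25.5
```

step_arm([
  [[0,0,0.05],0],
  [[0.5,0,0.05],0],
  [[1,0,0.05],0],
  [[1.5,0,0.05],0],
  [[2,0,0.05],0],
  [[2.5,0,0.05],0],
  [[3.0,0,0.05],0],
  [[3.2,0,0.05],0],
  [[3.2,0,0.05],0],
])

```text
time: 17.02
eef_pos: [0.5872, 0.0273, 0.0328]
tool_rot: [0.707, -0.707, 0.0, -0.0]
force: [0.2, 2.3, 5.9]
grip_width: 0.413
finger_force: 26.3
```

```bash
python3 f.py
```

```text
17.125 [0.58724185 0.02731184 0.03282747] F [0.25 2.01 5.34] [0.47 0.81 0.95] T [ 0.521 -0.18   0.025]
```

step_arm([
  [[0,0,-0.03],0],
  [[0.1,0,-0.03],0],
  [[0.2,0,-0.03],0],
  [[0.3,0,-0.03],0],
  [[0.4,0,-0.03],0],
  [[0.4,0,-0.03],0],
])

```text
time: 17.92
eef_pos: [0.5867, 0.0237, 0.0328]
tool_rot: [0.707, -0.707, 0.0, -0.0]
force: [0.3, 1.7, 5.3]
grip_width: 0.413
finger_force: 26.3
```

```bash
python3 f.py
```

```text
18.025 [0.58674237 0.02367897 0.03281664] F [0.19 2.29 5.72] [0.11 1.36 0.81] T [ 0.819 -0.205  0.031]
```

step_arm([
  [[0,0,-0.03],0],
  [[0.05,0,-0.05],0],
  [[0.1,0,-0.05],0],
  [[0.15,0,-0.05],0],
  [[0.15,0,-0.05],0],
])

```text
time: 18.7
eef_pos: [0.5862, 0.0219, 0.0329]
tool_rot: [-0.707, 0.707, 0.0, -0.0]
force: [0.8, 1.8, 2.1]
grip_width: 0.417
finger_force: 26.0
```

```bash
python3 f.py
```

```text
18.8 [0.586207   0.02191314 0.03285904] F [0.22 1.8  2.12] [1.   0.16 0.1 ] T [ 0.481 -0.125  0.041]
```

step_arm([
  [[0.05,0,0],0],
  [[0.1,0,0],0],
  [[0.15,0,0],0],
  [[0.15,0,0],0],
])

```text
time: 19.35
eef_pos: [0.5864, 0.0204, 0.0329]
tool_rot: [-0.707, 0.707, 0.0, -0.0]
force: [-0.3, 1.6, 0.6]
grip_width: 0.416
finger_force: 25.7
```

```bash
python3 f.py
```

```text
19.45 [0.58634671 0.02039346 0.03287378] F [-0.49  1.17  0.37] [1.34 1.46 0.39] T [ 0.194 -0.011  0.017]
```

step_arm([
  [[0.05,0,0],0],
  [[0.1,0,0],0],
  [[0.1,0,0],0],
])

```text
time: 19.88
eef_pos: [0.5864, 0.0194, 0.0329]
tool_rot: [-0.707, 0.707, 0.0, -0.0]
force: [0.0, -0.4, -0.7]
grip_width: 0.413
finger_force: 25.5
```

```bash
python3 f.py
```

```text
19.975 [0.58641213 0.01942937 0.0328903 ] F [ 0.08  0.   -0.73] [0.38 0.99 0.47] T [-0.011 -0.02  -0.007]
```

View pics/last.png

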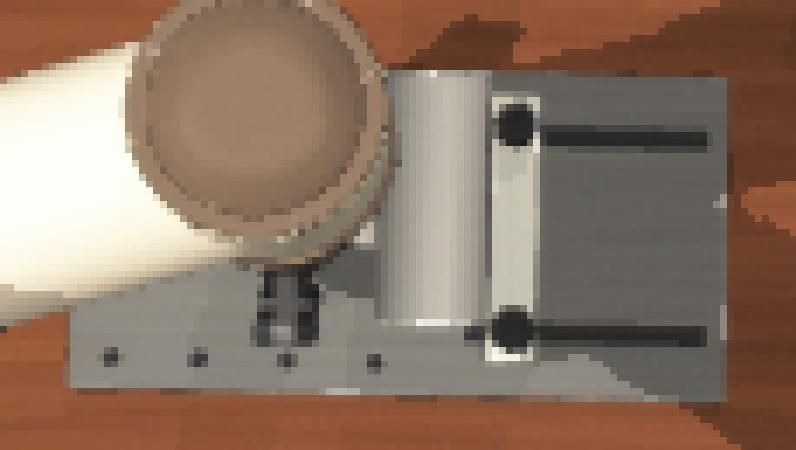

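The crop shows the chock's nose at about (365,235), close behind the tube. The tube is still parallel to the stop and there is no contact force yet. That view put me at eleven pictures, one over the limit of ten, so from here I'll use force and numbers only.

step_arm([
  [[0.05,0,0],0],
  [[0.1,0,0],0],
  [[0.15,0,0],0],
  [[0.15,0,0],0],
])

```text
time: 20.52
eef_pos: [0.5866, 0.018, 0.0331]
tool_rot: [0.707, -0.707, -0.0, 0.0]
force: [0.4, 0.9, -1.4]
grip_width: 0.413
finger_force: 25.5
```

```bash
python3 f.py
```

```text
20.625 [0.58665382 0.01808577 0.03310381] F [-0.17  0.3  -1.34] [1.31 0.93 1.  ] T [ 0.004 -0.011 -0.027]
```

step_arm([
  [[0.05,0,0.02],0],
  [[0.1,0,0.02],0],
  [[0.1,0,0.02],0],
])

```text
time: 21.05
eef_pos: [0.5866, 0.0171, 0.0329]
tool_rot: [0.707, -0.707, -0.0, 0.0]
force: [-0.3, 0.4, -1.2]
grip_width: 0.416
finger_force: 25.5
```

```bash
python3 f.py
```

```text
21.15 [0.5866723  0.01709026 0.03292321] F [-0.07  0.05 -1.38] [0.74 0.83 0.52] T [-0.002  0.003 -0.011]
```

step_arm([
  [[0.05,0,0.01],0],
  [[0.1,0,0.01],0],
  [[0.1,0,0.01],0],
])

```text
time: 21.58
eef_pos: [0.5867, 0.016, 0.0328]
tool_rot: [0.707, -0.707, 0.0, -0.0]
force: [-0.1, -1.1, -0.3]
grip_width: 0.416
finger_force: 25.5
```

```bash
python3 f.py
```

```text
21.675 [0.58671821 0.01607785 0.03285881] F [ 0.23 -0.48 -0.65] [0.89 1.63 0.88] T [-0.03  -0.006 -0.007]
```

step_arm([
  [[0.05,0,0.0],0],
  [[0.1,0,0.0],0],
  [[0.1,0,0.0],0],
])

```text
time: 22.1
eef_pos: [0.5868, 0.0154, 0.0329]
tool_rot: [0.707, -0.707, 0.0, -0.0]
force: [-0.3, 2.2, -1.0]
grip_width: 0.414
finger_force: 25.5
```

```bash
python3 f.py
```

```text
22.2 [0.58677198 0.01540673 0.03286711] F [-0.29  2.51 -0.72] [0.08 1.71 0.5 ] T [ 0.719  0.056 -0.014]
```

step_arm([
  [[0.02,0,0.01],0],
  [[0.04,0,0.01],0],
  [[0.04,0,0.01],0],
  [[0.04,0,0.01],0],
])

```text
time: 22.75
eef_pos: [0.5868, 0.0153, 0.0329]
tool_rot: [0.707, -0.707, -0.0, -0.0]
force: [-1.2, 4.6, -0.2]
grip_width: 0.414
finger_force: 25.6
```

```bash
python3 f.py
```

```text
22.85 [0.58680935 0.01531419 0.03285181] F [-1.07  4.85 -0.21] [1.   0.56 0.08] T [ 1.49   0.241 -0.068]
```

The force rose to about 5 N with the arm stalled, so the chock has trapped the tube on the stop. I'll ease off slightly, release and lift.

step_arm([
  [[-0.03,0,0.02],0],
  [[-0.03,0,0.02],0],
])

```text
time: 23.15
eef_pos: [0.5868, 0.0153, 0.0329]
tool_rot: [0.707, -0.707, 0.0, -0.0]
force: [-2.5, 5.0, 2.7]
grip_width: 0.414
finger_force: 25.9
```

step_arm([
  [[-0.03,0,0],0],
  [[-0.03,0,0],0],
  [[-0.03,0,0],0],
  [[-0.03,0,0],0],
  [[-0.03,0,0],0],
], hand=-0.3)

```text
time: 23.78
eef_pos: [0.5866, 0.0152, 0.0325]
tool_rot: [0.707, -0.707, 0.0, 0.0]
force: [0.5, 0.7, -0.0]
grip_width: 0.651
finger_force: 0.0
```

step_arm([
  [[0,0,-1],0],
  [[0,0,-3],0],
  [[0,0,-6],0],
  [[-5,0,-12],0],
  [[-11,0,-16],0],
  [[-16,0,-16],0],
  [[-21,0,-16],0],
  [[-21,0,-16],0],
  [[-21,0,-16],0],
  [[-21,0,-16],0],
])

```text
time: 25.02
eef_pos: [0.5866, 0.2241, 0.1927]
tool_rot: [-0.707, 0.708, -0.0, -0.0]
force: [0.9, 0.3, -0.2]
grip_width: 0.648
finger_force: 0.0
```

```bash
python3 - <<'E'
from h import *
c=read_camera("top");im=c["pixels"];s=sense();print(s["time"],s["eef_pos"],s["grip_width"])
hsv=cv2.cvtColor(im,cv2.COLOR_BGR2HSV)
w=((hsv[...,1]<60)&(hsv[...,2]>185)).astype(np.uint8);m=np.zeros_like(w);m[170:224,195:300]=w[170:224,195:300]
for k in cv2.findContours(m,0,2)[0]:
    if cv2.contourArea(k)<30: continue
    P=np.array([onz(c,u,v,.035)[:2] for u,v in k[:,0]],np.float32);r=cv2.minAreaRect(P)
    print(np.round(r[0],4),np.round(r[1],4),round(r[2],1))
for row in(180,190,193,197,205,210): print(row,im[row,225:270,1].tolist())
E
```

```text
25.075 [0.58665628 0.22401204 0.19265892] 0.6513708591680484
[ 0.5678 -0.0496] [0.016  0.0655] 87.6
[0.5884 0.0149] [0.0341 0.0526] 1.2
[ 0.5797 -0.0796] [0.0745 0.0186] 0.9
180 [89, 89, 89, 88, 89, 88, 88, 74, 86, 90, 89, 90, 90, 90, 90, 90, 90, 91, 90, 70, 93, 110, 126, 136, 146, 154, 162, 169, 172, 177, 176, 171, 163, 155, 146, 99, 189, 122, 71, 58, 53, 117, 187, 100, 93]
190 [184, 219, 220, 220, 221, 221, 222, 222, 222, 222, 222, 223, 223, 223, 224, 224, 224, 224, 176, 127, 104, 117, 129, 142, 150, 159, 167, 172, 176, 180, 177, 169, 160, 152, 140, 116, 241, 240, 239, 245, 245, 246, 207, 101, 91]
193 [187, 222, 224, 223, 224, 224, 224, 224, 224, 224, 224, 224, 225, 225, 225, 225, 226, 225, 177, 108, 104, 119, 132, 143, 151, 158, 170, 175, 177, 228, 223, 207, 186, 161, 138, 109, 245, 246, 244, 245, 246, 246, 200, 99, 90]
197 [218, 220, 220, 220, 220, 220, 220, 220, 221, 221, 222, 221, 222, 222, 222, 222, 222, 223, 174, 109, 105, 122, 133, 144, 152, 161, 171, 175, 178, 188, 182, 202, 180, 158, 135, 129, 245, 245, 244, 245, 245, 245, 198, 99, 91]
205 [85, 84, 85, 85, 85, 86, 84, 84, 84, 83, 83, 85, 84, 85, 84, 84, 84, 85, 85, 92, 109, 127, 136, 147, 155, 165, 174, 178, 180, 183, 173, 165, 155, 146, 128, 121, 185, 185, 184, 187, 187, 186, 127, 93, 90]
210 [90, 91, 90, 90, 89, 90, 91, 89, 91, 90, 91, 91, 91, 90, 91, 91, 85, 86, 86, 95, 112, 129, 141, 150, 159, 168, 175, 178, 181, 182, 172, 162, 154, 145, 126, 135, 118, 53, 40, 39, 47, 116, 101, 93, 93]
```

```bash
python3 -c "
from cell import *
print(job_done())"
```

```text
the job is handed in; nothing more can be done
None
```

The job is handed in and the verdict wasn't shown: the tube bore on the stop at about 5 N, the chock then trapped it at about 5 N and was let go, and a last top-camera check showed the tube and chock seated and the stop unmoved; I viewed 11 pictures, one over the limit of 10.

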